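# Trip and reset the offcut skip

## Task

Put the wooden offcut that lies on the bench into the steel tip bucket with the one already there and let go, so that the load alone trips the bucket and it dumps both offcuts into the wooden tray beneath. Then set the empty bucket fully upright again (its counterweight bar can be pressed back down), with both offcuts left in the tray.

Things in the scene. Friction and masses are not known exactly. Their poses are not given: they have to be found in the camera images.
- skip: Fixed plywood stand, 150 x 315 mm; origin on the bench under the hinge, z up, y to the dump side. Hinge along x, 150 mm up, between uprights (x +-64 to 72 mm, y +-20 mm, 162 mm high). Catch tray below: inside x -58 to 58, y -24 to 189 mm, floor 10 mm, rim 52 mm (end wall 70 mm) above the bench. A padded post, 117 mm high, at y -85 mm stops the counterweight bar when the bucket is upright.
- bucket (a joint): Hinge of the steel bucket, rad: 0 upright on its stop, 1.05 fully tipped to the stand's +y. One offcut does not move it; two trip it within about a second, and it stays tipped, even empty, until pushed back below about 0.4, when it falls upright and stays. A few newtons at the bar move it.
- bucket_floor (a point): Middle of the bucket's inner floor; turns with it; upright at y 45, z 184 mm of the stand. The bucket is a scoop open above and in front (+y): inside 100 mm along x; back wall at y 8 mm, floor to y 87, low lip to y 108; back and side rims 232 mm above the bench upright. Let go at rim height: fingers left inside would hinder its tipping.
- weight_bar (a point): Centre of the counterweight: a round steel bar 26 mm thick, 70 mm long, parallel to the hinge, on two thin arms behind the bucket, 87 mm from the hinge axis; turns with the bucket. In the stand's frame: upright y -85, z 130 mm; fully tipped y -60, z 214 mm. Tipped, it is free from above: press on its top, rather on the bucket side, and follow its arc down and back (-y).
- bench_offcut: Plain hardwood offcut, a block 42 x 70 x 20 mm, about 50 g, lying flat on the bench; origin at the centre of its underside, x along the 42 mm, y along the 70 mm, z up. A white soap carton (55 x 85 x 30 mm) and a larger brown sanding block (64 x 112 x 28 mm) also lie on the bench and are not needed.
- loaded_offcut: An equal hardwood offcut, 42 x 70 x 20 mm, about 50 g, that already lies flat in the bucket, its 70 mm along the hinge; origin at the centre of its underside, x along the 42 mm, y along the 70 mm.

How it is judged:
On the way, in this order (a step that is already met when the one before it is completed fails the run):
1. the bench offcut lies released in the bucket with the other, and their weight tips it, the robot not touching the bucket (value of joint bucket above 0.12 rad and distance between each of bench_offcut, loaded_offcut and bucket_floor below 0.07 m and contact force between the arm and bucket below 0.5 N and contact force between the fingers and bench_offcut below 0.5 N), for 0.02 s.
2. the bucket is fully tipped and both offcuts have been dumped into the tray (value of joint bucket above 0.95 rad and z of each of bench_offcut, loaded_offcut in the frame of skip below 0.075 m), for 0.2 s.
At the end, for the whole second after the job is handed in: the empty bucket is upright again (within 0.08 rad) and both offcuts lie at rest within the walls of the catch tray (origins within x +-60 mm, y -27 to 192 mm, less than 70 mm above the bench) (value of joint bucket below 0.08 rad and linear speed of each of bench_offcut, loaded_offcut below 0.03 m/s and z of each of bench_offcut, loaded_offcut in the frame of skip below 0.07 m and x of bench_offcut in the frame of skip between -0.06 and 0.06 m and y of bench_offcut in the frame of skip between -0.027 and 0.192 m and x of loaded_offcut in the frame of skip between -0.06 and 0.06 m and y of loaded_offcut in the frame of skip between -0.027 and 0.192 m); the robot touches nothing.
It also fails if it takes over 45 s, if anything falls off the work surface, if the arm or the gripper's body presses on something with over 40 N, if the wrist force passes 120 N, or if a joint passes its speed limit or range.

## Robot

A 6-joint arm with a two-finger parallel gripper is mounted at the origin on a cart in front of the work surface, level with it; the furniture and walls round the work are solid. World frame = base frame: x ahead of the robot, y to its left, z up, the work surface at z = 0. Lengths are in m, angles in rad, forces in N, time in s.
With the tool pointing down it reaches from about 0.325 to 0.775 m from the base axis. Payload 5.5 kg.
Tool frame: the origin (TCP) lies midway between the tips of the shut fingers; the grasp point (between the pads) lies 19 mm behind it (hold_point_z is the z of the grasp point in the tool frame, in m); z points along the fingers, y is the direction in which the jaws open and shut (so a half turn about z gives the same grasp; the last joint's range is limited). The gripper opens to 85 mm and grips with 20 to 120 N. Pads are 22 mm wide; open, the fingers measure 114 mm over their backs; the gripper's body (76 mm by 85 mm) begins 54 mm behind the grasp point. The pads swing forward as they close: fully open they stand 13 mm farther back than shut.
Start: joints at [-1.221, 0.091, 1.231, -0, 1.82, -0.057], TCP at [0.237, -0.551, 0.231] pointing down, gripper open.
Joint ranges: [-2.87, 2.87], [-0.86, 2.18], [0.17, 2.46], [-1.51, 4.65], [0.06, 2.69], [-2.65, 2.65]. Speed limits (rad/s): [2.57, 2.57, 3.01, 3.14, 3.14, 3.14].

## Interface

Orientations are given as [roll, pitch, yaw] about the fixed x, y, z axes, in that order (R = Rz(yaw) Ry(pitch) Rx(roll)).
In Python, from workcell import * gives the robot as it stands.
- The arm moves only by the tool send_rows, never from a script. Its argument "plan" is one flat list of numbers, 7 for each row, row after row: the shift along the tool's x, y, z in mm, then the turn, a rotation vector about the tool's x, y, z in degrees, then the opening, from 0 (shut) to 1 (fully open). A call has 1 to 8 rows; each row is the pose to reach, as a shift and turn from the pose commanded when the call began, along the tool's axes at that moment; what a row does not reach only later rows make up. A row lasts 1/10 s, in which the tool goes at most 50 mm and 8.59 degrees, less where a joint would pass 70% of its speed; a pose out of reach is approached as far as the arm can. A call with a gripper value outside its range is refused whole. The fingers move at their own pace and stop on an object; "squeeze" is the grip in N (left out, the last holds). Time passes only in rows, so rows that repeat a pose let the fingers close. It gives the time, the measured TCP pose, the force and the opening at its end, in the units of the state.
- observe(): the state, without advancing time (a new reading comes with each control period).
- read_camera(name): name is "scene" or "top" or "wrist"; returns a dict with "image" (480x640x3 uint8, red, green, blue), "mtx" (3x3 intrinsics, pixels), "pose" (4x4, takes a point from camera to world coordinates). Camera axes: x right, y down, z forward; pixel columns grow to the right and rows downward; lengths in m; the calibration is good to about 2 mm. The wrist camera is an equidistant fisheye: a pixel r from the principal point sees the ray r / f radians off the axis. A picture is of the moment at which its call begins. There is no depth.
- job_done(): hands the job in, once; it reports no verdict.
The state is a dict: "clock": time; "qpos": joint angles; "dq": joint speeds; "tau": joint torques, N m; "position": TCP position; "tcp_rot": TCP orientation; "ft_force": force on the tool from outside, world axes, zero at the start; "wrist_torque": the same for the moment, N m; "grip_width": finger opening in m.
Only numpy, scipy, OpenCV 4.12 (cv2) and the standard library are available. Lean on these libraries where they do the work, as an engineer would, in place of code of your own. Each camera call takes 0.05 s, during which the arm holds its last target. There are 200 camera calls.

## Working session

There is one attempt and no reset: what is moved stays moved. The work goes in short steps, Python scripts to look and compute and a tool call to move; the robot and the scene stay as the last step left them, time stands still between calls to the robot, and variables do not carry over. Pictures are saved under pics/ and viewed, about 8 in all and at most 12, crops included, and the job is handed in when it is done.

Besides the shell and the picture viewer there is one more tool, called after "Request:" in YAML: its name, and indented under it one key for each argument. send_rows: Moves the arm, as the interface text tells. Its arguments: {"type":"object","properties":{"plan":{"type":"array","items":{"type":"number"}},"squeeze":{"type":"number"}},"required":["plan"]}

```bash
mkdir -p pics; ls
python3 - <<'E'
from workcell import *
import cv2,numpy as np
print(observe())
for n in("scene","top"):
    c=read_camera(n); cv2.imwrite(f"pics/{n}0.png",c["image"][:,:,::-1]); np.savez(f"{n}0.npz",**c); print(n,c["mtx"].tolist(),np.round(c["pose"],4).tolist())
E
```

```text
pics
{'clock': 0.0, 'qpos': array([-1.22068578e+00,  9.18733160e-02,  1.23190744e+00, -1.01939781e-05,
        1.81979579e+00, -5.66935286e-02]), 'dq': array([-0.00021341,  0.00110723,  0.00053171,  0.00049968, -0.00111485,
        0.00013532]), 'tau': array([-1.52447051e-04, -4.58726013e+01, -4.18025923e+01, -1.74451006e-04,
        1.15508807e-02,  3.53117557e-06]), 'position': array([ 0.23730599, -0.55076453,  0.23013004]), 'tcp_rot': array([-3.13961140e+00, -1.02544316e-04,  4.06801471e-01]), 'ft_force': array([ 0.09125884, -0.09009725, -0.1731244 ]), 'wrist_torque': array([ 0.04082441, -0.06659059, -0.01524955]), 'grip_width': 0.08520682176629338}
scene [[596.5539307392523, 0.0, 322.0432419484381], [0.0, 596.5539307392523, 235.77100476352845], [0.0, 0.0, 1.0]] [[-0.5261, -0.6511, 0.547, -0.0991], [-0.8504, 0.408, -0.3323, 0.5488], [-0.0068, -0.6399, -0.7684, 0.984], [0.0, 0.0, 0.0, 1.0]]
top [[452.9439205022939, 0.0, 324.7080448315444], [0.0, 452.9439205022939, 238.79521640670188], [0.0, 0.0, 1.0]] [[0.0038, -0.9821, 0.1882, 0.3742], [-0.9992, -0.0112, -0.0382, 0.2184], [0.0396, -0.1879, -0.9814, 0.9715], [0.0, 0.0, 0.0, 1.0]]
```

View pics/top0.png

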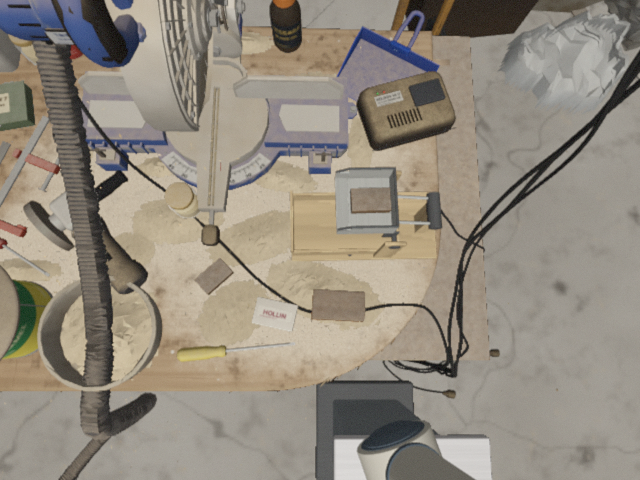

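View pics/scene0.png

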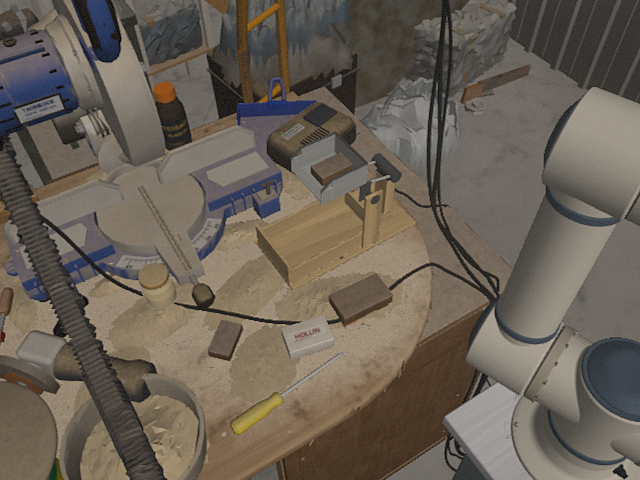

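The top view shows the bench offcut at about (214,276), the carton at (274,315), the sanding block at (338,305), the bucket with its offcut at (373,200), and the bar at (434,211). The dump side is towards image left, which is roughly world +y.

```bash
cat > h.py <<'E'
import numpy as np,cv2
from scipy.spatial.transform import Rotation as R
def ray(c,uv):
    uv=np.asarray(uv,float); K=c["mtx"];P=c["pose"]
    d=np.stack([(uv[...,0]-K[0,2])/K[0,0],(uv[...,1]-K[1,2])/K[1,1],np.ones(uv.shape[:-1])],-1)
    return P[:3,3],d@P[:3,:3].T
def onz(c,uv,z):
    o,d=ray(c,uv); return o+d*((z-o[2])/d[...,2])[...,None]
def proj(c,p):
    P=c["pose"]; q=(np.asarray(p)-P[:3,3])@P[:3,:3]; return (q[...,:2]/q[...,2:])@np.diag(c["mtx"].diagonal()[:2])+c["mtx"][:2,2]
E
python3 - <<'E'
from h import *
c=np.load("top0.npz"); im=c["image"][:,:,::-1]
cv2.imwrite("pics/topcrop.png",cv2.resize(im[150:330,190:450],None,fx=3,fy=3,interpolation=cv2.INTER_CUBIC))
def blob(x0,x1,y0,y1,z):
    g=cv2.cvtColor(im[y0:y1,x0:x1],cv2.COLOR_BGR2GRAY)
    _,m=cv2.threshold(g,0,255,cv2.THRESH_BINARY_INV+cv2.THRESH_OTSU)
    k=max(cv2.findContours(m,0,2)[0],key=cv2.contourArea)
    b=cv2.boxPoints(cv2.minAreaRect(k))+[x0,y0]
    w=onz(c,b,z); e=np.diff(w[[0,1,2],:2],axis=0)
    print(b.round(1).tolist(),w.mean(0).round(4),np.linalg.norm(e,axis=1).round(4),np.degrees(np.arctan2(e[:,1],e[:,0])).round(1))
blob(188,238,254,298,.02)
blob(348,394,184,217,.204)
for z,u in((.070,[[291,193],[291,258]]),(.232,[[336,169],[396,168],[399,231],[334,235]]),(.143,[[429,193],[440,227]])): print(onz(c,u,z).round(3).tolist())
E
```

```text
[[193.2, 279.1], [219.3, 255.8], [233.9, 272.2], [207.7, 295.5]] [0.4759 0.4133 0.02  ] [0.0714 0.0469] [ -46.3 -137.2]
[[350.0, 184.0], [393.0, 184.0], [393.0, 216.0], [350.0, 216.0]] [0.5921 0.1062 0.204 ] [0.0767 0.0586] [-89.1 178.6]
[[0.642, 0.253, 0.07], [0.507, 0.251, 0.07]]
[[0.638, 0.171, 0.232], [0.642, 0.067, 0.232], [0.531, 0.065, 0.232], [0.523, 0.174, 0.232]]
[[0.625, -0.014, 0.143], [0.558, -0.032, 0.143]]
```

View pics/topcrop.png

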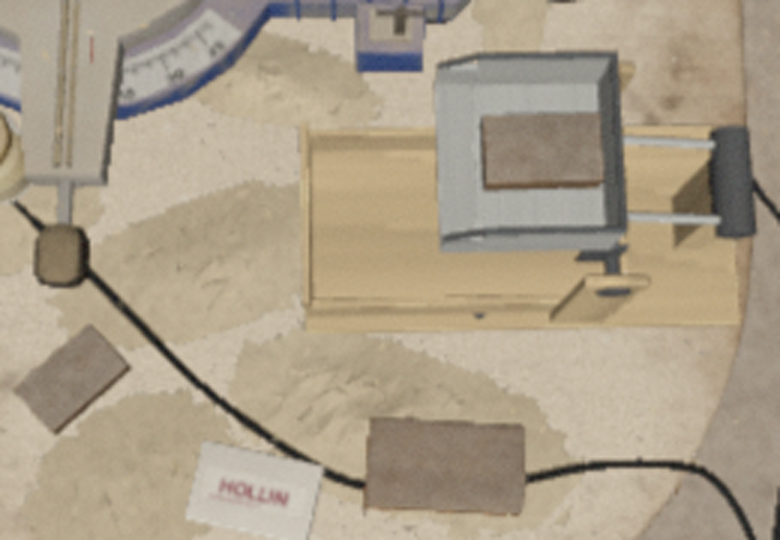

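The crop confirms the layout. The loaded offcut's long side runs along the stand's y at crop (482..604, 113..187), not along the hinge as the text says. I'll refine the stand pose and locate the hanging cable.

Run:
```python
from h import *
t=np.load("top0.npz"); s=np.load("scene0.npz")
f=lambda a:np.array(a)/3+[190,150]
p=lambda n,a,z:print(n,onz(t,f(a),z).round(4)[...,:2].tolist())
p("offcut",[[482,116],[604,113],[604,187],[484,188]],.204)
p("bar top",[[730,127],[737,237]],.143)
p("tray end wall top",[[302,128],[305,312]],.070)
p("base front edge",[[305,328],[740,324]],.0)
p("bucket back rim",[[618,52],[626,228]],.232)
print("cables")
for u in([620,90],[560,150],[510,205],[475,245],[462,300],[455,365]):
    o,d=ray(t,u); best=[]
    for k in np.linspace(.05,2,40):
        best.append((*(o+d*k).round(2),*proj(s,o+d*k).round(0)))
    print(u,[b for b in best if 425<b[3]<505 and -20<b[4]<400])
```

```text
offcut [[0.6121, 0.143], [0.6151, 0.0705], [0.57, 0.0716], [0.5685, 0.1421]]
bar top [[0.6263, -0.0222], [0.5543, -0.0236]]
tray end wall top [[0.6431, 0.254], [0.5152, 0.2497]]
base front edge [[0.5145, 0.2519], [0.5205, -0.0649]]
bucket back rim [[0.643, 0.0669], [0.5394, 0.0651]]
cables
[620, 90] [(np.float64(0.68), np.float64(-0.19), np.float64(0.44), np.float64(444.0), np.float64(-15.0)), (np.float64(0.71), np.float64(-0.23), np.float64(0.39), np.float64(446.0), np.float64(-3.0)), (np.float64(0.73), np.float64(-0.26), np.float64(0.35), np.float64(447.0), np.float64(8.0)), (np.float64(0.76), np.float64(-0.3), np.float64(0.3), np.float64(449.0), np.float64(17.0)), (np.float64(0.78), np.float64(-0.33), np.float64(0.26), np.float64(451.0), np.float64(26.0)), (np.float64(0.81), np.float64(-0.36), np.float64(0.21), np.float64(452.0), np.float64(34.0)), (np.float64(0.84), np.float64(-0.4), np.float64(0.17), np.float64(453.0), np.float64(42.0)), (np.float64(0.86), np.float64(-0.43), np.float64(0.12), np.float64(454.0), np.float64(49.0)), (np.float64(0.89), np.float64(-0.47), np.float64(
[... 14986 characters left out ...]
p.float64(489.0), np.float64(250.0)), (np.float64(0.3), np.float64(-0.06), np.float64(0.1), np.float64(492.0), np.float64(265.0)), (np.float64(0.3), np.float64(-0.08), np.float64(0.05), np.float64(494.0), np.float64(279.0)), (np.float64(0.29), np.float64(-0.09), np.float64(0.0), np.float64(496.0), np.float64(292.0)), (np.float64(0.29), np.float64(-0.11), np.float64(-0.05), np.float64(499.0), np.float64(304.0)), (np.float64(0.29), np.float64(-0.13), np.float64(-0.1), np.float64(500.0), np.float64(315.0)), (np.float64(0.28), np.float64(-0.14), np.float64(-0.15), np.float64(502.0), np.float64(326.0)), (np.float64(0.28), np.float64(-0.16), np.float64(-0.2), np.float64(504.0), np.float64(335.0))]
```

```bash
cat >> h.py <<'E'
def rel(s,xyz,yaw,roll=180):
    Rc=R.from_euler("xyz",s["tcp_rot"]); Rt=R.from_euler("xyz",[roll,0,yaw],degrees=True)
    print((Rc.inv().apply(np.array(xyz)-s["position"])*1000).round(1).tolist(),np.degrees((Rc.inv()*Rt).as_rotvec()).round(2).tolist())
E
python3 - <<'E'
from workcell import *
from h import *
s=observe(); rel(s,[.43,-.05,.27],78); rel(s,[.476,.413,.15],133.7)
E
```

```text
[375.1, -383.8, -39.1] [-0.09, -0.05, -54.69]
[600.6, -790.6, 81.7] [-0.07, -0.1, -110.39]
```

Request:
send_rows:
  plan: [375, -384, -39, 0, 0, -55, 1, 375, -384, -39, 0, 0, -55, 1, 375, -384, -39, 0, 0, -55, 1, 375, -384, -39, 0, 0, -55, 1, 375, -384, -39, 0, 0, -55, 1, 375, -384, -39, 0, 0, -55, 1, 375, -384, -39, 0, 0, -55, 1, 375, -384, -39, 0, 0, -55, 1]

```text
clock: 0.9
position: [0.3806, -0.1767, 0.2601]
tcp_rot: [3.142, -0.0, 1.368]
ft_force: [0.7, -0.7, 0.5]
grip_width: 0.0855
```

Run:
```python
from workcell import *
from h import *
s=observe(); print(s["clock"],s["position"],s["tcp_rot"]); rel(s,[.43,-.05,.27],78); rel(s,[.476,.413,.15],133.7)
```

```text
0.9 [ 0.3805518  -0.17669022  0.26012409] [ 3.14156084e+00 -5.58707122e-05  1.36804504e+00]
[134.1, 22.9, -9.9] [0.0, -0.0, 0.38]
[596.8, -25.3, 110.2] [0.0, -0.0, -55.32]
```

Request:
send_rows:
  plan: [134, 23, -10, 0, 0, -17, 1, 134, 23, -10, 0, 0, -25, 1, 134, 23, -10, 0, 0, -25, 1, 597, -25, 110, 0, 0, -55, 1, 597, -25, 110, 0, 0, -55, 1, 597, -25, 110, 0, 0, -55, 1, 597, -25, 110, 0, 0, -55, 1, 597, -25, 110, 0, 0, -55, 1]

```text
clock: 1.7
position: [0.4541, 0.1908, 0.207]
tcp_rot: [-3.141, 0.0, 2.329]
ft_force: [0.8, -1.9, 0.7]
grip_width: 0.0853
```

Run:
```python
from workcell import *
from h import *
s=observe();  rel(s,[.476,.413,.15],133.7)
```

```text
[146.2, 168.7, 57.0] [-0.01, 0.0, -0.26]
```

Request:
send_rows:
  plan: [146, 169, 57, 0, 0, 0, 1, 146, 169, 57, 0, 0, 0, 1, 146, 169, 57, 0, 0, 0, 1, 146, 169, 57, 0, 0, 0, 1, 146, 169, 57, 0, 0, 0, 1, 146, 169, 57, 0, 0, 0, 1, 146, 169, 57, 0, 0, 0, 1]

```text
clock: 2.4
position: [0.4768, 0.4109, 0.1496]
tcp_rot: [-3.139, 0.0, 2.328]
ft_force: [-0.5, 0.1, -0.5]
grip_width: 0.0855
```

Run:
```python
from workcell import *
from h import *
s=observe(); print(s["position"],s["tcp_rot"])
c=read_camera("wrist"); np.savez("w1.npz",**c); cv2.imwrite("pics/w1.png",c["image"][:,:,::-1]); print(c["mtx"],c["pose"].round(4))
```

```text
[0.47683736 0.41092311 0.14963056] [-3.13905493e+00  1.66821264e-04  2.32776719e+00]
[[371.64829954   0.         314.95669477]
 [  0.         371.64829954 244.65609174]
 [  0.           0.           1.        ]] [[ 0.7271  0.651   0.218   0.4219]
 [ 0.6865 -0.6878 -0.2361  0.4708]
 [-0.0037  0.3213 -0.947   0.2919]
 [ 0.      0.      0.      1.    ]]
```

View pics/w1.png

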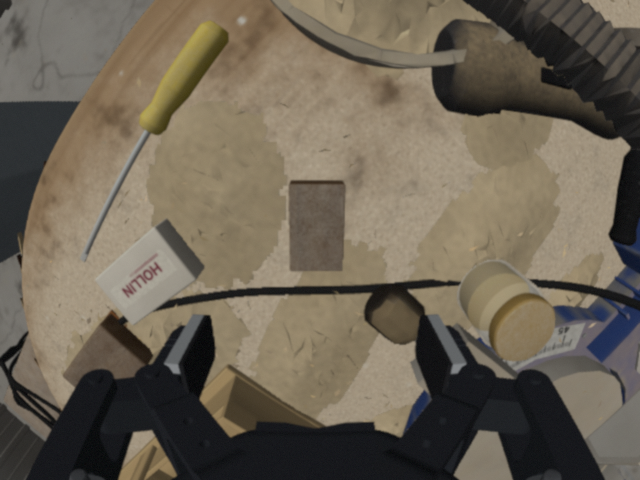

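The wrist view shows the offcut's top face at (290..344, 184..270). A small knob at (393,313) lies close to the right finger's path, so I'll measure both.

```bash
cat >> h.py <<'E'
def fish(c,uv,z):
    K=c["mtx"];P=c["pose"];a=(np.asarray(uv,float)-K[:2,2])/K[0,0]; r=np.linalg.norm(a,axis=-1,keepdims=True)
    d=np.concatenate([a/r*np.sin(r),np.cos(r)],-1)@P[:3,:3].T
    return P[:3,3]+d*((z-P[2,3])/d[...,2])[...,None]
E
python3 - <<'E'
from workcell import *
from h import *
c=np.load("w1.npz"); w=fish(c,[[290,184],[344,184],[343,270],[290,270]],.02); print(w.round(4),w.mean(0).round(4))
e=np.diff(w,axis=0);print(np.linalg.norm(e,axis=1),np.degrees(np.arctan2(e[:,1],e[:,0])))
for z in(0,.03):print("knob",fish(c,[[366,310],[393,290],[424,318],[400,342]],z).round(3).tolist())
# same knob and rail tip in top view
t=np.load("top0.npz")
for z in(0,.03):print(onz(t,[[202,235],[219,235],[210,245],[210,226]],z).round(3).tolist())
s=observe(); 
for z in (.05,.002): rel(s,[*w.mean(0)[:2],z],np.degrees(s["tcp_rot"][2]))
E
```

```text
[[0.4385 0.4248 0.02  ]
 [0.4675 0.4522 0.02  ]
 [0.5152 0.4029 0.02  ]
 [0.4847 0.3739 0.02  ]] [0.4765 0.4134 0.02  ]
[0.03993315 0.06860445 0.04205586] [  43.42364571  -46.00018946 -136.56930994]
knob [[0.565, 0.384, 0.0], [0.568, 0.415, 0.0], [0.612, 0.415, 0.0], [0.615, 0.383, 0.0]]
knob [[0.55, 0.393, 0.03], [0.553, 0.42, 0.03], [0.593, 0.421, 0.03], [0.595, 0.392, 0.03]]
[[0.566, 0.447, 0.0], [0.566, 0.41, 0.0], [0.544, 0.428, 0.0], [0.586, 0.43, 0.0]]
[[0.56, 0.44, 0.03], [0.56, 0.404, 0.03], [0.539, 0.422, 0.03], [0.579, 0.424, 0.03]]
[2.9, 1.6, 100.6] [-0.06, 0.02, -0.0]
[2.9, 1.7, 148.6] [-0.06, 0.02, -0.0]
```

The two views agree on (0.4765, 0.413), with long axis -46°. I'm descending.

Request:
send_rows:
  plan: [3, 2, 50, 0, 0, 0, 0.8, 3, 2, 100, 0, 0, 0, 0.8, 3, 2, 125, 0, 0, 0, 0.8, 3, 2, 140, 0, 0, 0, 0.8, 3, 2, 147, 0, 0, 0, 0.8, 3, 2, 147, 0, 0, 0, 0.8, 3, 2, 147, 0, 0, 0, 0.35, 3, 2, 147, 0, 0, 0, 0.2]
  squeeze: 40

```text
clock: 3.25
position: [0.4779, 0.4153, 0.0066]
tcp_rot: [3.138, 0.0, 2.327]
ft_force: [-3.5, -2.2, 11.3]
grip_width: 0.0411
```

Request:
send_rows:
  plan: [0, 0, 0, 0, 0, 0, 0.2, 0, 0, 0, 0, 0, 0, 0.2, 0, 0, 0, 0, 0, 0, 0.2, 0, 0, 0, 0, 0, 0, 0.2]

```text
clock: 3.65
position: [0.478, 0.4154, 0.0066]
tcp_rot: [3.137, 0.001, 2.327]
ft_force: [-0.1, -0.1, 7.0]
grip_width: 0.041
```

Gripped at 41 mm. Next: lift and look.

Request:
send_rows:
  plan: [0, 0, -40, 0, 0, 0, 0.2, 0, 0, -90, 0, 0, 0, 0.2, 0, 0, -140, 0, 0, 0, 0.2, 0, 0, -190, 0, 0, 0, 0.2, 0, 0, -240, 0, 0, 0, 0.2, 0, 0, -290, 0, 0, 0, 0.2, 0, 0, -290, 0, 0, 0, 0.2, 0, 0, -290, 0, 0, 0, 0.2]

```text
clock: 4.45
position: [0.4771, 0.4149, 0.2963]
tcp_rot: [3.137, 0.0, 2.327]
ft_force: [-0.2, 0.5, -1.9]
grip_width: 0.0409
```

Run:
```python
from workcell import *
from h import *
s=observe(); print(s["grip_width"],s["ft_force"]); rel(s,[.589,.112,.295],91.2)
```

```text
0.040875095572311115 [-0.20641899  0.5104034  -1.86576922]
[-297.2, -126.4, 0.8] [0.26, -0.07, 42.12]
```

Request:
send_rows:
  plan: [-297, -126, 1, 0.2, 0, 42, 0.2, -297, -126, 1, 0.2, 0, 42, 0.2, -297, -126, 1, 0.2, 0, 42, 0.2, -297, -126, 1, 0.2, 0, 42, 0.2, -297, -126, 1, 0.2, 0, 42, 0.2, -297, -126, 1, 0.2, 0, 42, 0.2, -297, -126, 1, 0.2, 0, 42, 0.2, -297, -126, 1, 0.2, 0, 42, 0.2]

```text
clock: 5.25
position: [0.5891, 0.1085, 0.2895]
tcp_rot: [-3.134, 0.003, 1.589]
ft_force: [-0.5, 0.7, -0.3]
grip_width: 0.0408
```

Run:
```python
from workcell import *
from h import *
s=observe(); print(s["position"],s["tcp_rot"],s["grip_width"])
c=read_camera("wrist"); np.savez("w2.npz",**c); t=read_camera("top"); np.savez("t2.npz",**t)
b=cv2.resize(t["image"][100:300,250:480],(552,480))
cv2.imwrite("pics/w2.png",cv2.resize(np.hstack([c["image"],b])[:,:,::-1],(800,322),interpolation=cv2.INTER_AREA))
```

```text
[0.58910816 0.10846723 0.2895119 ] [-3.13354270e+00  2.63069889e-03  1.58869521e+00] 0.04083565405631023
```

View pics/w2.png

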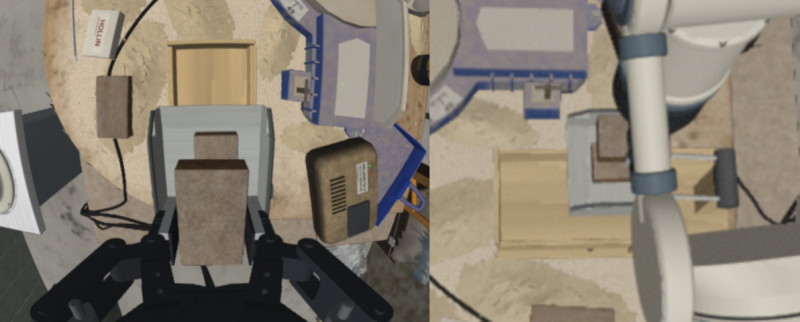

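The held block is centred over the bucket (wrist view columns 176..246, bucket 160..265), and the loaded block lies beneath it. I'll check against known heights and then compute the descent.

Run:
```python
from workcell import *
from h import *
c=np.load("w2.npz"); k=1192/800
print("loaded front edge",fish(c,np.array([[195,133],[238,133]])*k,.204).round(4).tolist())
print("side rims front",fish(c,np.array([[152,122],[272,122]])*k,.22).round(4).tolist())
print("lip",fish(c,np.array([[165,106],[262,106]])*k,.20).round(4).tolist())
print("tray end",fish(c,np.array([[168,42],[256,42]])*k,.07).round(4).tolist())
print("held bottom far edge", fish(c,np.array([[177,161],[247,161]])*k,.2895-.006).round(4).tolist(),"top",fish(c,np.array([[176,169],[246,169],[246,264],[176,264]])*k,.2895+.014).round(4).tolist())
s=observe(); print(s["position"]); rel(s,[.589,.112,.232],91.2)
```

```text
loaded front edge [[0.5739, 0.1433, 0.204], [0.614, 0.1442, 0.204]]
side rims front [[0.5372, 0.1563, 0.22], [0.6418, 0.1583, 0.22]]
lip [[0.5453, 0.1683, 0.2], [0.636, 0.17, 0.2]]
tray end [[0.5242, 0.2499, 0.07], [0.6495, 0.252, 0.07]]
held bottom far edge [[0.5683, 0.1419, 0.2835], [0.6123, 0.1428, 0.2835]] top [[0.5706, 0.1439, 0.3035], [0.6091, 0.1447, 0.3035], [0.6146, 0.0763, 0.3035], [0.5673, 0.075, 0.3035]]
[0.58836751 0.11180807 0.29057853]
[0.2, 1.0, 58.6] [-0.4, 0.06, 0.06]
```

Request:
send_rows:
  plan: [0, 1, 30, -0.4, 0, 0, 0.2, 0, 1, 50, -0.4, 0, 0, 0.2, 0, 1, 58, -0.4, 0, 0, 0.2, 0, 1, 58, -0.4, 0, 0, 0.2, 0, 1, 58, -0.4, 0, 0, 0.2, 0, 1, 58, -0.4, 0, 0, 0.2]

```text
clock: 5.95
position: [0.5899, 0.1124, 0.2366]
tcp_rot: [3.135, 0.001, 1.594]
ft_force: [0.6, -0.4, -0.3]
grip_width: 0.041
```

Request:
send_rows:
  plan: [0, 0, 0, 0, 0, 0, 0.65, 0, 0, 0, 0, 0, 0, 0.65, 0, 0, -30, 0, 0, 0, 0.65, 0, 0, -80, 0, 0, 0, 0.65, 0, 0, -130, 0, 0, 0, 0.65, 0, 0, -150, 0, 0, 0, 0.65]

```text
clock: 6.55
position: [0.5888, 0.112, 0.3917]
tcp_rot: [3.129, 0.0, 1.593]
ft_force: [0.5, 0.3, 1.4]
grip_width: 0.0554
```

Run:
```python
from workcell import *
from h import *
c=read_camera("scene"); w=read_camera("wrist"); print(observe()["position"],observe()["tcp_rot"],observe()["clock"])
b=cv2.resize(c["image"][120:300,230:470],(640,480))
cv2.imwrite("pics/d1.png",cv2.resize(np.hstack([w["image"],b])[:,:,::-1],(800,300),interpolation=cv2.INTER_AREA))
```

```text
[0.58932056 0.11200471 0.39042899] [3.12877942e+00 2.28650676e-04 1.59341068e+00] 6.65
```

View pics/d1.png

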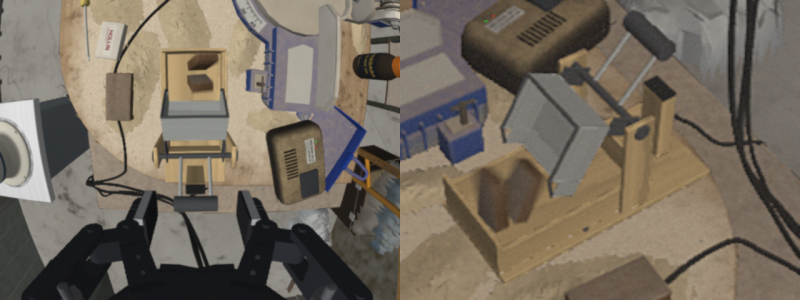

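The bucket has tipped fully and both offcuts are in the tray. The bar stands up at the rear. I'll move above it with the fingers shutting, then check that the blocks have settled.

Run:
```python
from workcell import *
from h import *
s=observe(); rel(s,[.590,.006,.27],91.2)
```

```text
[-106.0, -3.3, 120.4] [0.73, 0.01, 0.1]
```

Request:
send_rows:
  plan: [-40, -3, 20, 0.7, 0, 0, 0, -80, -3, 50, 0.7, 0, 0, 0, -106, -3, 90, 0.7, 0, 0, 0, -106, -3, 115, 0.7, 0, 0, 0, -106, -3, 120, 0.7, 0, 0, 0, -106, -3, 120, 0.7, 0, 0, 0, -106, -3, 120, 0.7, 0, 0, 0]

```text
clock: 7.35
position: [0.5892, 0.0065, 0.2667]
tcp_rot: [-3.135, 0.001, 1.595]
ft_force: [-0.6, -0.8, 0.1]
grip_width: 0.0001
```

Run:
```python
from workcell import *
from h import *
c=read_camera("scene"); w=read_camera("wrist"); s=observe();print(s["position"],s["tcp_rot"],s["clock"],s["grip_width"],s["ft_force"])
b=cv2.resize(c["image"][120:300,230:470],(640,480))
cv2.imwrite("pics/d2.png",cv2.resize(np.hstack([w["image"],b])[:,:,::-1],(800,300),interpolation=cv2.INTER_AREA))
rel(s,[.590,.006,.225],91.2)
```

```text
[0.58945276 0.00649292 0.26728706] [-3.13672881e+00  1.44309759e-03  1.59460137e+00] 7.45 -4.086665009350661e-05 [-0.17319953  0.81722055  0.52553986]
[-0.4, 0.7, 42.3] [-0.28, 0.08, 0.16]
```

View pics/d2.png

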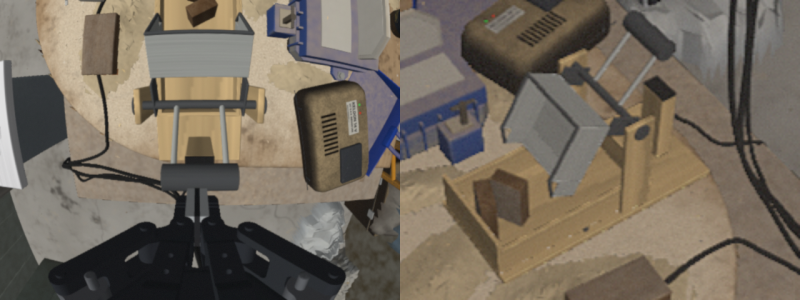

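Both blocks are settled in the tray and the bar at wrist view (200,177) is under the fingers. I'll check its position and plan the press.

Run:
```python
from workcell import *
from h import *
w=read_camera("wrist"); print(fish(w,np.array([[162,163],[240,165],[200,163],[200,189]])*1.6,.214).round(4).tolist())
s=observe(); a0=np.arctan2(64,-(-60))
for th in (1.05,.9,.75,.6,.45,.3,.2):
    a=a0-(1.05-th); y=-87*np.cos(a); z=150+87*np.sin(a)+13; print(th,round(y),round(z),end=" "); rel(s,[.590,.061+(y+5)/1000,z/1000],91.2)
```

```text
[[0.5587, 0.0116, 0.214], [0.63, 0.0114, 0.214], [0.5933, 0.0125, 0.214], [0.594, -0.0139, 0.214]]
1.05 -60 226 [0.1, 0.8, 40.6] [-0.29, 0.08, 0.16]
0.9 -68 217 [-8.7, 0.6, 50.2] [-0.29, 0.08, 0.16]
0.75 -76 206 [-16.0, 0.5, 61.0] [-0.29, 0.08, 0.16]
0.6 -81 194 [-21.5, 0.4, 72.8] [-0.29, 0.08, 0.16]
0.45 -85 182 [-25.3, 0.4, 85.3] [-0.29, 0.08, 0.16]
0.3 -87 169 [-27.1, 0.4, 98.2] [-0.29, 0.08, 0.16]
0.2 -87 160 [-27.3, 0.5, 106.9] [-0.29, 0.08, 0.16]
```

Request:
send_rows:
  plan: [0, 1, 25, 0, 0, 0, 0, 0, 1, 37, 0, 0, 0, 0, -4, 1, 45, 0, 0, 0, 0, -9, 1, 50, 0, 0, 0, 0, -13, 1, 56, 0, 0, 0, 0, -16, 1, 61, 0, 0, 0, 0, -19, 1, 67, 0, 0, 0, 0, -21, 1, 73, 0, 0, 0, 0]

```text
clock: 8.3
position: [0.5898, -0.0156, 0.1918]
tcp_rot: [-3.134, 0.001, 1.593]
ft_force: [-0.5, -0.3, -0.2]
grip_width: -0.0001
```

Request:
send_rows:
  plan: [-2, 0, 6, 0, 0, 0, 0, -4, 0, 12, 0, 0, 0, 0, -5, 0, 19, 0, 0, 0, 0, -6, 0, 25, 0, 0, 0, 0, -6, 0, 31, 0, 0, 0, 0, -6, 0, 36, 0, 0, 0, 0]

```text
clock: 8.9
position: [0.5895, -0.0211, 0.1553]
tcp_rot: [-3.133, 0.001, 1.594]
ft_force: [0.4, 0.1, -0.6]
grip_width: 0.0
```

Request:
send_rows:
  plan: [0, 0, -30, 0, 0, 0, 0, 0, 0, -80, 0, 0, 0, 0, 0, 0, -130, 0, 0, 0, 0, 0, 0, -180, 0, 0, 0, 0, 0, 0, -180, 0, 0, 0, 0, 0, 0, -180, 0, 0, 0, 0]

```text
clock: 9.5
position: [0.5916, -0.0209, 0.3382]
tcp_rot: [-3.138, 0.002, 1.594]
ft_force: [0.1, -0.2, -0.1]
grip_width: 0.0003
```

Run:
```python
from workcell import *
from h import *
c=read_camera("scene"); w=read_camera("wrist"); s=observe();print(s["position"],s["clock"],s["ft_force"])
np.savez("s3.npz",**c)
b=cv2.resize(c["image"][120:300,230:470],(640,480))
cv2.imwrite("pics/d3.png",cv2.resize(np.hstack([w["image"],b])[:,:,::-1],(800,300),interpolation=cv2.INTER_AREA))
```

```text
[ 0.59102183 -0.02092398  0.33440934] 9.6 [ 0.29427433  0.29986293 -1.04466591]
```

View pics/d3.png

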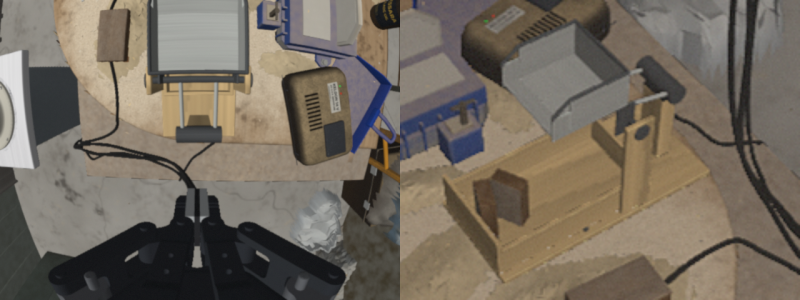

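The bucket is back on its stop and empty, with both offcuts in the tray. I'll compare its position numerically with the first picture and check that nothing is moving.

Request:
send_rows:
  plan: [0, 0, -40, 0, 0, 0, 0, 0, 0, -40, 0, 0, 0, 0, 0, 0, -40, 0, 0, 0, 0, 0, 0, -40, 0, 0, 0, 0, 0, 0, -40, 0, 0, 0, 0, 0, 0, -40, 0, 0, 0, 0, 0, 0, -40, 0, 0, 0, 0, 0, 0, -40, 0, 0, 0, 0]

```text
clock: 10.4
position: [0.5914, -0.0209, 0.3758]
tcp_rot: [-3.133, 0.001, 1.594]
ft_force: [-0.2, -0.3, -0.3]
grip_width: 0.0001
```

Run:
```python
from workcell import *
from h import *
a=np.load("scene0.npz")["image"];b=np.load("s3.npz")["image"];c=read_camera("scene")["image"]
g=lambda i,r:cv2.cvtColor(i,7)[r].astype(np.float32)
bar=np.s_[145:200,355:405]; rim=np.s_[135:205,265:305]; tray=np.s_[210:285,255:345]
for n,x,y,r in(("bar0-now",a,c,bar),("bucket side 0-now",a,c,rim),("tray last-now",b,c,tray),("bar last-now",b,c,bar)):
    print(n,cv2.phaseCorrelate(g(x,r),g(y,r)),np.abs(g(x,r)-g(y,r)).mean())
print(observe()["clock"],observe()["position"])
cv2.imwrite("pics/end.png",cv2.resize(c[120:300,230:470,::-1],(800,600),interpolation=cv2.INTER_CUBIC))
```

```text
bar0-now ((0.01891897564289735, 0.05966282183361571), 0.9968777503967285) 3.6232727
bucket side 0-now ((-0.11296455389934934, -0.07016476558172968), 0.9748462527990341) 3.7239287
tray last-now ((-0.003224404248797441, 0.45009929371556723), 0.9960799119737413) 2.5983703
bar last-now ((-0.021072576381211405, 0.016837172940942224), 1.0162949670155843) 2.685091
10.45 [ 0.59141185 -0.0208966   0.37589263]
```

View pics/end.png

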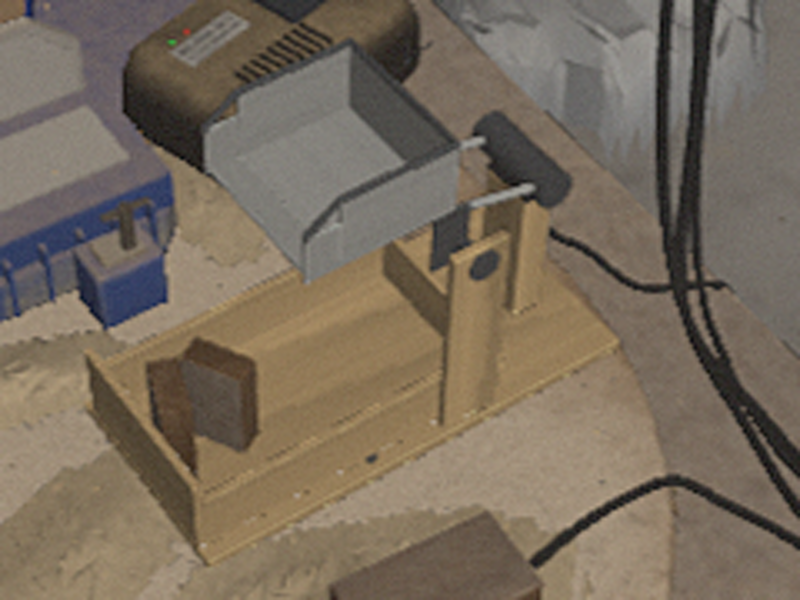

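```bash
python3 -c "
from workcell import *
print(job_done())"
```

```text
the job is handed in; nothing more can be done
None
```

I put the bench offcut on top of the loaded one in the bucket. Once the fingers let go, the bucket tipped by itself and dumped both offcuts into the tray. I then pressed the counterweight bar back down with the shut fingers until the empty bucket fell upright, and handed the job in at about 10.5 s; no verdict is reported.

**Final checks:**
- **Bucket:** the bar and bucket wall are within about 0.1 px of where they were in the first picture, so the bucket is upright on its stop.
- **Offcuts:** both stand on edge in the tray near its end wall. They look to be at rest: pictures 0.85 s apart differ only by noise, although the fitted image shift for the tray was 0.45 px.
- **Robot:** the arm is clear at z 0.376 m and the force readings are near zero.

**Where things disagreed or stayed unmeasured:**
- The loaded offcut lay with its 70 mm across the hinge, not along it as the text says, so I lined up the other offcut to match it.
- I judged the offcuts' heights in the tray by eye from the pictures. Standing on end, each origin should be about 45 mm above the bench, under the 70 mm limit.
- I did not measure the bucket's angle or contact forces directly. Steps 1 and 2 are inferred from pictures taken before and after.

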